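# Reverse a row of soil samples from the extruder tray into the storage rack

## Robot

A 6-joint arm with a two-finger parallel gripper is mounted at the origin on the work surface. World frame = base frame: x ahead of the robot, y to its left, z up, the work surface at z = 0. Lengths are in m, angles in rad, forces in N, time in s.
With the tool pointing down it reaches from about 0.35 to 0.975 m from the base axis. Payload 17.4 kg.
Tool frame: the origin (TCP) lies midway between the tips of the shut fingers; the grasp point (between the pads) lies 19 mm behind it; z points along the fingers, y is the line along which they close (so a half turn about z gives the same grasp; the last joint's range is limited). The gripper opens to 85 mm and grips with 20 to 120 N. Pads are 22 mm wide; open, the fingers measure 114 mm over their backs; the gripper's body (76 mm by 85 mm) begins 54 mm behind the grasp point. The pads swing forward as they close: fully open they stand 13 mm farther back than shut.
Start: joints at [-1.324, 0.116, 1.442, -0, 1.584, -0.038], TCP at [0.19, -0.648, 0.231] pointing down, gripper open.
Joint ranges: [-2.83, 2.83], [-0.83, 2.19], [0.07, 2.5], [-1.14, 4.28], [0.01, 3], [-2.97, 2.97]. Speed limits (rad/s): [1.89, 1.89, 2.22, 3.14, 3.14, 3.14].

## Interface

Orientations are given as [roll, pitch, yaw] about the fixed x, y, z axes, in that order (R = Rz(yaw) Ry(pitch) Rx(roll)).
In Python, from plant import arm gives the robot as it stands.
- The arm moves only by the tool carry_out, never from a script. Its argument "targets" is a list of rows, each a list of 6 numbers: the shift along the tool's x, y, z in mm, then the turn, a rotation vector about the tool's x, y, z in rad. A call has 1 to 10 rows; each row is the pose to reach, as a shift and turn from the pose commanded when the call began, along the tool's axes at that moment; what a row does not reach only later rows make up. A row lasts 1/12 s, in which the tool goes at most 41.7 mm and 7.16 degrees, less where a joint would pass 70% of its speed; a pose out of reach is approached as far as the arm can. A call with a gripper value outside its range is refused whole. "grip" is the finger opening in mm, from 0 to 85.4, set as the call begins (left out, the last holds). The fingers move at their own pace and stop on an object; the grip force is fixed at half the most. Time passes only in rows, so rows that repeat a pose let the fingers close. It gives the time, the measured TCP pose, the force, the opening and the grip force at its end, in the units of the state.
- arm.sense(): the state, without advancing time (a new reading comes with each control period).
- arm.read_camera(name): name is "scene" or "top" or "wrist"; returns a dict with "image" (384x512x3 uint8, red, green, blue), "depth" (384x512 float32, m along the optical axis (not along the pixel's ray), 0 where there is no reading), "fx", "fy", "cx", "cy" (pixels), "dist" ([k1, k2, p1, p2, k3] as OpenCV has them; the pictures are not rectified), "camera_from_world" (4x4, takes a point from world to camera coordinates); the wrist camera has in their place "tool_from_camera" (4x4, takes a point from camera to tool coordinates, whose origin is the TCP and whose axes are the flange's). Camera axes: x right, y up, looking along -z (the intrinsics and any distortion apply to the point x, -y, -z); pixel columns grow to the right and rows downward; lengths in m; the calibration is good to about 2 mm. A picture is of the moment at which its call begins: read the wrist's pose just before it.
- arm.job_done(): hands the job in; it is judged then, once.
Trained networks look in a picture, given as the dict that the camera call returned (one of the last four; its "shot" number tells which), for a name from the list of things; names that differ only in an ending like _2 or _b are one class to them, and where a whole thing is asked for, a point or a joint stands for the part that bears it (a point fixed in the world has none). Each returns a list of dicts, best first, with "confidence" (0 to 1); they miss things now and then, are a little off and sometimes report something else, mostly with a low value. They report only what shows in the picture. A call takes as long as a camera call. They do not tell look-alikes from the thing itself.
- arm.look_for(picture, thing): "location" ([column, row] in pixels, amid what is visible of it).
- arm.masks_of(picture, thing): "region" (384x512 bool, what is visible of it) and "location" ([column, row] in pixels, amid what is visible of it).
- arm.pinpoint(picture, thing): "location" ([column, row] in pixels: a listed point, or the origin of a listed thing).
The state is a dict: "time_s": time; "qpos": joint angles; "qd": joint speeds; "tau": joint torques, N m; "tcp_pos": TCP position; "eef_rot": TCP orientation; "wrist_force": force on the tool from outside, world axes, zero at the start; "moment": the same for the moment, N m; "opening": finger opening in m; "grip_force": force on a finger pad.
Only numpy, scipy, OpenCV 4.12 (cv2) and the standard library are available. Lean on these libraries where they do the work, as an engineer would, in place of code of your own. Each camera call takes 0.05 s, during which the arm holds its last target. There are 200 camera calls.

## Task

The four capped soil samples came off the extruder bottom first, so move them from the aluminium tray into the white four-bay rack in reverse order: seen from the robot, the leftmost sample on the tray must end up in the rightmost bay, the second from the left in the second bay from the right, and so on. Carry them upright, do not drop or tip them, and leave each one standing free on the floor of its own bay.

Things in the scene. Friction and masses are not known exactly. Their poses are not given: they have to be found in the camera images.
- tray: Fixed bare-aluminium tray, 90 (x) x 300 (y) x 10 mm, a dark lip 6 mm high across each short end; left or right of the robot, the rack on the other side. Origin: centre of its underside, on the table; +y runs along the row, to the left as the robot sees it; yaw within 0.3 rad. Samples stand in one row at y = 108, 36, -36, -108 mm, x = 0, all within 4 mm.
- rack: Fixed white rack, 90 (x) x 300 (y) mm, four empty bays in a row. Origin: centre of its underside, on the table; +y runs along the row, to the left as the robot sees it; yaw within 0.3 rad. Bay centres y = 108, 36, -36, -108 mm, x = 0. Bay floors (dark) 8 mm up, 6 mm walls round each bay, tops 22 mm up; a bay is 66 (y) x 78 (x) mm inside, for the 44 mm samples.
- sample_red: Soil sample in a closed steel cylinder, 44 mm diameter, 80 mm tall, the top 18 mm being a red cap of the same diameter; 0.2 to 0.3 kg, loose. Origin: centre of its underside; z up along its axis. At the start it stands upright on the red disc on the tray, its underside 14 mm above the table.
- sample_yellow: Soil sample in a closed steel cylinder, 44 mm diameter, 80 mm tall, the top 18 mm being a yellow cap of the same diameter; 0.2 to 0.3 kg, loose. Origin: centre of its underside; z up along its axis. At the start it stands upright on the yellow disc on the tray, its underside 14 mm above the table.
- sample_green: Soil sample in a closed steel cylinder, 44 mm diameter, 80 mm tall, the top 18 mm being a green cap of the same diameter; 0.2 to 0.3 kg, loose. Origin: centre of its underside; z up along its axis. At the start it stands upright on the green disc on the tray, its underside 14 mm above the table.
- sample_blue: Soil sample in a closed steel cylinder, 44 mm diameter, 80 mm tall, the top 18 mm being a blue cap of the same diameter; 0.2 to 0.3 kg, loose. Origin: centre of its underside; z up along its axis. At the start it stands upright on the blue disc on the tray, its underside 14 mm above the table.
- disc_red: Flat red disc, 62 mm diameter, 4 mm thick, fixed on the tray; it marks the place in the row where the sample with the red cap started. Origin: centre of its underside, 10 mm above the table.
- disc_yellow: Flat yellow disc, 62 mm diameter, 4 mm thick, fixed on the tray; it marks the place in the row where the sample with the yellow cap started. Origin: centre of its underside, 10 mm above the table.
- disc_green: Flat green disc, 62 mm diameter, 4 mm thick, fixed on the tray; it marks the place in the row where the sample with the green cap started. Origin: centre of its underside, 10 mm above the table.
- disc_blue: Flat blue disc, 62 mm diameter, 4 mm thick, fixed on the tray; it marks the place in the row where the sample with the blue cap started. Origin: centre of its underside, 10 mm above the table.
There are look-alikes about, which are no part of the job. Leave any purple look-alike of the sample_yellow alone.

How it is judged:
By the outcome, as a careful person would: the job done as asked, in the order asked, and still so for the second after the job is handed in, with the robot touching nothing.
It also fails if it takes over 102 s, if anything falls off the work surface, if the arm or the gripper's body presses on something with over 40 N, if the wrist force passes 120 N, or if a joint passes its speed limit or range.

## Working session

There is one attempt and no reset: what is moved stays moved. The work goes in short steps, Python scripts to look and compute and a tool call to move; the robot and the scene stay as the last step left them, time stands still between calls to the robot, and variables do not carry over. Pictures are saved under pics/ and viewed, at most 14 in all, crops included, and the job is handed in when it is done.

Besides the shell and the picture viewer there is one more tool, called after "Call:" as name(argument=value, ...) on one line, values as JSON. carry_out: Moves the arm, as the interface text tells. Its arguments: {"type":"object","properties":{"targets":{"type":"array"},"grip":{"type":"number"}},"required":["targets"]}

```bash
mkdir -p pics; ls; python3 - <<'E'
from plant import arm
import cv2,numpy as np
s=arm.sense();print({k:np.round(v,3).tolist() for k,v in s.items()})
ims=[]
for n in("scene","top"):
    p=arm.read_camera(n);ims.append(p["image"])
    np.savez(f"{n}.npz",**{k:np.array(v) for k,v in p.items()})
    print(n,p["fx"],p["dist"],np.round(p["camera_from_world"],3).tolist())
    for t in["sample_red","sample_yellow","sample_green","sample_blue","rack","tray"]:
        print(t,[(np.round(d["location"]).tolist(),round(d["confidence"],2)) for d in arm.pinpoint(p,t)[:4]])
    cv2.imwrite(f"pics/{n}.png",p["image"][:,:,::-1])
E
```

```text
pics
{'time_s': 0.0, 'qpos': [-1.324, 0.116, 1.442, -0.0, 1.584, -0.038], 'qd': [-0.0, 0.001, 0.001, 0.002, -0.001, 0.001], 'tau': [0.001, -73.199, -63.249, -0.0, 0.006, -0.0], 'tcp_pos': [0.19, -0.648, 0.231], 'eef_rot': [-3.14, -0.0, 0.285], 'wrist_force': [-0.499, -0.693, 0.39], 'moment': [-0.007, 0.002, -0.018], 'grip_force': 0.0, 'opening': 0.085}
scene 468.0325294931136 [-0.13226449  0.          0.          0.          0.        ] [[0.814, 0.58, 0.018, -0.438], [-0.444, 0.601, 0.665, 0.219], [0.375, -0.549, 0.747, -1.195], [0.0, 0.0, 0.0, 1.0]]
sample_red [([185.0, 254.0], 0.6)]
sample_yellow [([231.0, 193.0], 0.95), ([218.0, 232.0], 0.91)]
sample_green [([126.0, 296.0], 0.84)]
sample_blue [([154.0, 271.0], 0.98)]
rack [([311.0, 155.0], 0.7), ([185.0, 252.0], 0.37)]
tray [([170.0, 265.0], 0.59)]
top 495.4896956074424 [-0.11257309  0.          0.          0.          0.        ] [[-0.017, -1.0, -0.001, -0.009], [0.976, -0.017, 0.217, -0.553], [-0.217, 0.002, 0.976, -0.933], [0.0, 0.0, 0.0, 1.0]]
sample_red [([337.0, 208.0], 0.73), ([365.0, 215.0], 0.5), ([400.0, 222.0], 0.24)]
sample_yellow [([244.0, 225.0], 0.71), ([334.0, 207.0], 0.71), ([299.0, 202.0], 0.67)]
sample_green [([401.0, 218.0], 0.94), ([298.0, 200.0], 0.25)]
sample_blue [([368.0, 214.0], 0.85)]
rack [([147.0, 189.0], 0.96)]
tray [([347.0, 213.0], 0.82)]
```

View pics/scene.png

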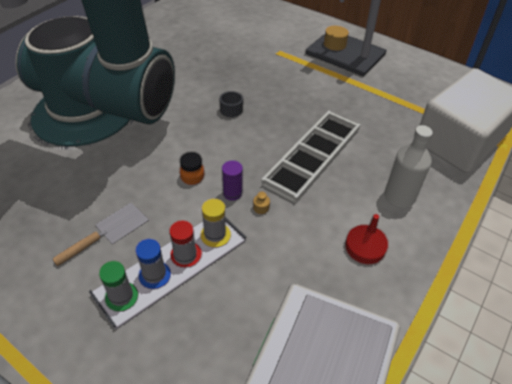

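View pics/top.png

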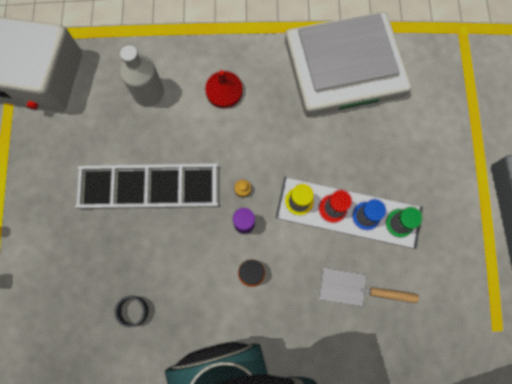

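The top view shows, left to right on the tray, yellow (300,198), red (337,206), blue (369,213) and green (403,221). The rack is at left, columns 78–218 and rows 165–208. The purple look-alike (245,220) and a brass piece (243,188) stand between them. I'll measure with depth next.

```bash
cat >h.py <<'E'
import numpy as np,cv2
def cloud(p):
    "world point per pixel (HxWx3)"
    v,u=np.mgrid[:384,:512].astype(float)
    K=np.array([[p["fx"],0,p["cx"]],[0,p["fy"],p["cy"]],[0,0,1]],float)
    n=cv2.undistortPoints(np.stack([u,v],-1).reshape(-1,1,2),K,np.array(p["dist"],float)).reshape(384,512,2)
    d=p["depth"]; c=np.stack([n[...,0]*d,-n[...,1]*d,-d,np.ones_like(d)],-1)
    w=c@np.linalg.inv(p["camera_from_world"]).T
    w=w[...,:3]; w[d==0]=np.nan
    return w
HUE=dict(red=(174,6),yellow=(22,34),green=(50,75),blue=(100,118),purple=(130,150))
def hue(img,c):
    h=cv2.cvtColor(img,cv2.COLOR_RGB2HSV); a,b=HUE[c]
    H=h[...,0]; m=(H>=a)&(H<=b) if a<b else (H>=a)|(H<=b)
    return m&(h[...,1]>120)&(h[...,2]>50)
E
python3 - <<'E'
from h import *
for n in("top","scene"):
    p=dict(np.load(n+".npz")); w=cloud(p); z=w[...,2]
    print(n,"table z",np.nanmedian(z))
    for c in HUE:
        m=hue(p["image"],c)&(z>.085)&(z<.105)
        if c=="purple": m=hue(p["image"],c)&(z>.06)
        m=m.astype(np.uint8);k,l,st,_=cv2.connectedComponentsWithStats(m)
        for i in range(1,k):
            if st[i,4]<60: continue
            q=w[l==i]; ctr,r=cv2.minEnclosingCircle(q[:,:2].astype(np.float32))
            print(c,st[i,4],"med",np.round(np.median(q,0),4),"circ",np.round(ctr,4),round(r,4))
    # rack walls
    g=p["image"].astype(int); 
    for nm,lo,hi,ya,yb in(("rack",.017,.028,.0,.5),("tray",.005,.02,-.6,0)):
        m=(g.min(-1)>120)&(z>lo)&(z<hi)&(w[...,1]>ya)&(w[...,1]<yb)&(w[...,0]>.2)&(w[...,0]<.9)
        k,l,st,_=cv2.connectedComponentsWithStats(m.astype(np.uint8)); i=1+st[1:,4].argmax(); q=w[l==i]
        (c,s,a)=cv2.minAreaRect(q[:,:2].astype(np.float32)); print(nm,len(q),np.round(c,4),np.round(s,4),round(a,2),"z",np.median(q[:,2]).round(4),st[i,:4])
E
```

```text
top table z -6.0315514726294595e-05
red 365 med [ 0.516  -0.1861  0.0934] circ [ 0.5172 -0.1862] 0.0214
yellow 390 med [ 0.5288 -0.1118  0.0933] circ [ 0.5296 -0.1122] 0.0219
green 374 med [ 0.4801 -0.3204  0.0932] circ [ 0.4811 -0.3214] 0.0219
blue 376 med [ 0.4967 -0.2506  0.0931] circ [ 0.4979 -0.2509] 0.0217
purple 370 med [0.4856 0.0013 0.0792] circ [0.4865 0.0021] 0.0213
rack 1389 [0.5695 0.207 ] [0.2995 0.0909] 89.75 z 0.0214 [ 76 164 142  44]
tray 2541 [ 0.508  -0.2182] [0.2911 0.0923] 76.54 z 0.0094 [278 177 142  71]
scene table z 4.6656168094738604e-05
red 403 med [ 0.5197 -0.1908  0.0932] circ [ 0.5177 -0.188 ] 0.0224
yellow 371 med [ 0.533  -0.1164  0.0932] circ [ 0.5306 -0.1146] 0.0221
green 447 med [ 0.4845 -0.3257  0.0931] circ [ 0.4821 -0.3255] 0.0218
blue 435 med [ 0.4998 -0.2557  0.0929] circ [ 0.4975 -0.2541] 0.0225
purple 329 med [ 0.4926 -0.006   0.0788] circ [ 0.4881 -0.0015] 0.0215
rack 976 [0.569  0.2058] [0.3031 0.0935] 89.7 z 0.0212 [261 111  99  87]
tray 1625 [ 0.5255 -0.2241] [0.2911 0.0546] 76.92 z 0.0092 [109 223 135 103]
```

```bash
cat >d.py <<'E'
import sys,numpy as np
from plant import arm
from scipy.spatial.transform import Rotation as R
s=arm.sense(); r=R.from_euler("xyz",s["eef_rot"])
print("t",s["time_s"],"tcp",np.round(s["tcp_pos"],4),"rot",np.round(s["eef_rot"],3),"open",round(s["opening"],4),"F",np.round(s["wrist_force"],1))
for a in sys.argv[1:]:
    x,y,z,w=map(float,a.split(","))
    t=R.from_euler("xyz",[np.pi,0,w])
    print(a,"shift mm",np.round(r.inv().apply(np.array([x,y,z])-s["tcp_pos"])*1e3,1),"turn",np.round((r.inv()*t).as_rotvec(),4))
E
python3 d.py .4816,-.3234,.16,1.341 .4816,-.3234,.045,1.341
```

```text
t 0.7 tcp [ 0.1896 -0.6478  0.2313] rot [-3.142  0.     0.285] open 0.0852 F [ 0.  -0.8 -0.1]
.4816,-.3234,.16,1.341 shift mm [ 371.4 -229.3   71.3] turn [-1.0000e-04 -0.0000e+00 -1.0562e+00]
.4816,-.3234,.045,1.341 shift mm [ 371.4 -229.3  186.3] turn [-1.0000e-04 -0.0000e+00 -1.0562e+00]
```

Call:
carry_out(targets=[[371,-229,71,0,0,-1.056],[371,-229,71,0,0,-1.056],[371,-229,71,0,0,-1.056],[371,-229,71,0,0,-1.056],[371,-229,71,0,0,-1.056],[371,-229,71,0,0,-1.056],[371,-229,71,0,0,-1.056],[371,-229,71,0,0,-1.056],[371,-229,71,0,0,-1.056],[371,-229,71,0,0,-1.056]], grip=85)

```text
time_s: 1.53
tcp_pos: [0.4658, -0.3404, 0.1643]
eef_rot: [3.141, 0.0, 1.345]
wrist_force: [0.3, -0.3, -0.3]
opening: 0.0852
grip_force: 0.0
```

```bash
python3 d.py .4816,-.3234,.16,1.341
```

```text
t 1.5333 tcp [ 0.4658 -0.3404  0.1643] rot [3.141 0.    1.345] open 0.0852 F [ 0.3 -0.3 -0.3]
.4816,-.3234,.16,1.341 shift mm [20.1 11.6  4.3] turn [0.0006 0.0002 0.004 ]
```

Call:
carry_out(targets=[[20,11.5,4,0,0,0.004],[20,11.5,4,0,0,0.004],[20,11.5,4,0,0,0.004],[20,11.5,4,0,0,0.004]])

```text
time_s: 1.87
tcp_pos: [0.4804, -0.3257, 0.1606]
eef_rot: [3.142, 0.0, 1.337]
wrist_force: [-0.1, -0.2, 0.0]
opening: 0.0851
grip_force: 0.0
```

```bash
python3 d.py .4816,-.3234,.16,1.341 .4816,-.3234,.045,1.341; python3 - <<'E'
from h import *
from plant import arm
p=arm.read_camera("wrist"); cv2.imwrite("pics/w1.png",p["image"][:,:,::-1])
p["camera_from_world"]=np.linalg.inv(p["tool_from_camera"])  # cloud in tool frame
w=cloud(p); m=hue(p["image"],"green")
q=w[m]; q=q[~np.isnan(q[:,0])]; zt=np.percentile(q[:,2],5); q=q[abs(q[:,2]-zt)<.006]
print(len(q),"top z",zt,cv2.minEnclosingCircle(q[:,:2].astype(np.float32)))
E
```

```text
t 1.8667 tcp [ 0.4804 -0.3257  0.1606] rot [3.142 0.    1.337] open 0.0851 F [-0.1 -0.2  0. ]
.4816,-.3234,.16,1.341 shift mm [2.5 0.7 0.6] turn [ 0.0001  0.0003 -0.004 ]
.4816,-.3234,.045,1.341 shift mm [  2.6   0.7 115.6] turn [ 0.0001  0.0003 -0.004 ]
3011 top z 0.0668302212243562 ((0.0036468494217842817, -0.0002842869726009667), 0.021692868322134018)
```

View pics/w1.png

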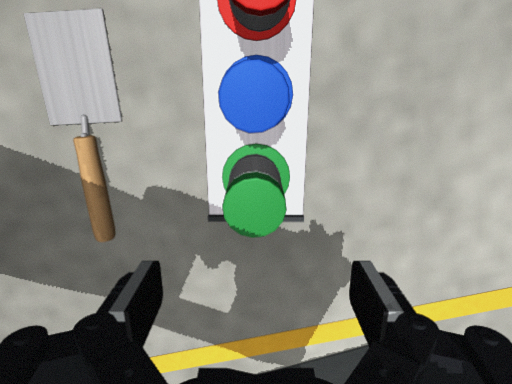

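The wrist view shows the green cap at (255,205), centred between the open fingers and about 3 mm ahead in tool x. This agrees with the top-view measurement.

Call:
carry_out(targets=[[3,0,15,0,0,-0.004],[3,0,40,0,0,-0.004],[3,0,65,0,0,-0.004],[3,0,90,0,0,-0.004],[3,0,108,0,0,-0.004],[3,0,115,0,0,-0.004],[3,0,115,0,0,-0.004],[3,0,115,0,0,-0.004]])

```text
time_s: 2.58
tcp_pos: [0.4812, -0.3232, 0.0463]
eef_rot: [3.141, 0.0, 1.34]
wrist_force: [-0.3, 0.1, 0.2]
opening: 0.0849
grip_force: 0.0
```

Call:
carry_out(targets=[[0,0,0,0,0,0],[0,0,0,0,0,0],[0,0,0,0,0,0],[0,0,0,0,0,0],[0,0,0,0,0,0],[0,0,0,0,0,0],[0,0,0,0,0,0],[0,0,0,0,0,0]], grip=20)

```text
time_s: 3.25
tcp_pos: [0.4815, -0.3227, 0.0465]
eef_rot: [3.141, 0.001, 1.341]
wrist_force: [-1.9, 1.1, 6.9]
opening: 0.0432
grip_force: 60.4
```

Call:
carry_out(targets=[[0,0,-10,0,0,0],[0,0,-30,0,0,0],[0,0,-60,0,0,0],[0,0,-90,0,0,0],[0,0,-110,0,0,0],[0,0,-115,0,0,0],[0,0,-115,0,0,0]])

```text
time_s: 3.83
tcp_pos: [0.4817, -0.3227, 0.162]
eef_rot: [3.139, 0.001, 1.341]
wrist_force: [0.7, 0.1, -2.5]
opening: 0.0427
grip_force: 61.4
```

```bash
python3 d.py .5687,.3144,.162,1.566
```

```text
t 3.8333 tcp [ 0.4817 -0.3227  0.162 ] rot [3.139e+00 1.000e-03 1.341e+00] open 0.0427 F [ 0.7  0.1 -2.5]
.5687,.3144,.162,1.566 shift mm [640.1 -60.4  -0.8] turn [ 0.0023  0.0013 -0.2251]
```

Call:
carry_out(targets=[[10,-1,0,0,0,0],[30,-3,0,0,0,-0.01],[60,-6,0,0,0,-0.02],[95,-9,0,0,0,-0.04],[135,-13,0,0,0,-0.06],[175,-16,0,0,0,-0.08],[215,-20,0,0,0,-0.1],[255,-24,0,0,0,-0.12],[295,-28,0,0,0,-0.14],[330,-31,0,0,0,-0.16]])

```text
time_s: 4.67
tcp_pos: [0.5251, 0.0089, 0.1583]
eef_rot: [-3.139, -0.0, 1.502]
wrist_force: [0.1, -0.5, -3.5]
opening: 0.0426
grip_force: 61.4
```

```bash
python3 d.py .5687,.3144,.162,1.566
```

```text
t 4.6667 tcp [0.5251 0.0089 0.1583] rot [-3.139 -0.     1.502] open 0.0426 F [ 0.1 -0.5 -3.5]
.5687,.3144,.162,1.566 shift mm [307.8  22.5  -3.7] turn [-0.0025 -0.0003 -0.0636]
```

Call:
carry_out(targets=[[40,3,0,0,0,-0.01],[80,6,0,0,0,-0.02],[120,9,-1,0,0,-0.03],[160,12,-1,0,0,-0.04],[200,15,-2,0,0,-0.05],[240,18,-2,0,0,-0.06],[272,20,-3,0,0,-0.063],[295,21.5,-3,0,0,-0.063],[307,22.5,-3,0,0,-0.063],[307.5,22.5,-3,0,0,-0.063]])

```text
time_s: 5.5
tcp_pos: [0.5692, 0.3131, 0.161]
eef_rot: [-3.139, 0.001, 1.566]
wrist_force: [-0.4, -0.3, -3.5]
opening: 0.0426
grip_force: 61.4
```

Call:
carry_out(targets=[[0,0,0,0,0,0],[0,0,0,0,0,0]])

```text
time_s: 5.67
tcp_pos: [0.5698, 0.3103, 0.1624]
eef_rot: [-3.14, 0.001, 1.563]
wrist_force: [0.0, 1.0, -2.5]
opening: 0.0428
grip_force: 61.4
```

```bash
python3 d.py .5687,.3144,.042,1.566; python3 - <<'E'
from h import *
from plant import arm
for n in("scene","top"):
    p=arm.read_camera(n)
    w=cloud(p);z=w[...,2]; m=hue(p["image"],"green")&(z>.1); q=w[m]; print(n,len(q),np.nanmax(q[:,2]) if len(q) else 0)
    cv2.imwrite(f"pics/{n}2.png",p["image"][:,:,::-1])
E
```

```text
t 5.6667 tcp [0.5698 0.3103 0.1624] rot [-3.140e+00  1.000e-03  1.563e+00] open 0.0428 F [ 0.   1.  -2.5]
.5687,.3144,.042,1.566 shift mm [  4.2  -1.  120.4] turn [-0.0012  0.0008 -0.0026]
scene 223 0.230417990017167
top 0 0
```

View pics/scene2.png

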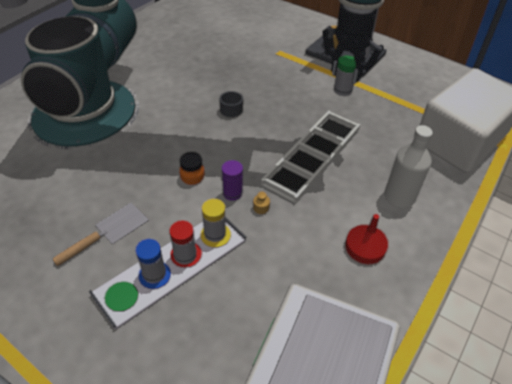

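The scene picture shows the green sample held upright at (345,75), above the far (left) bay. I'll lower it there.

Call:
carry_out(targets=[[4,-1,15,0,0,-0.003],[4,-1,45,0,0,-0.003],[4,-1,75,0,0,-0.003],[4,-1,97,0,0,-0.003],[4,-1,108,0,0,-0.003],[4,-1,114,0,0,-0.003],[4,-1,118,0,0,-0.003],[4,-1,120,0,0,-0.003],[4,-1,121,0,0,-0.003],[4,-1,121,0,0,-0.003]])

```text
time_s: 6.6
tcp_pos: [0.5697, 0.3153, 0.0433]
eef_rot: [3.14, -0.001, 1.567]
wrist_force: [1.0, 0.4, -3.0]
opening: 0.0429
grip_force: 61.4
```

Call:
carry_out(targets=[[0,0,0.7,0,0,0],[0,0,1.4,0,0,0],[0,0,2,0,0,0],[0,0,2,0,0,0]])

```text
time_s: 6.93
tcp_pos: [0.5694, 0.3152, 0.0405]
eef_rot: [3.141, -0.0, 1.567]
wrist_force: [-0.5, -0.2, -2.1]
opening: 0.0428
grip_force: 61.6
```

Call:
carry_out(targets=[[0,0,0.5,0,0,0],[0,0,1,0,0,0],[0,0,1,0,0,0]])

```text
time_s: 7.18
tcp_pos: [0.5694, 0.3153, 0.0405]
eef_rot: [3.141, -0.0, 1.567]
wrist_force: [-5.8, -1.9, 8.0]
opening: 0.0424
grip_force: 62.4
```

Contact with the bay floor came at TCP z = 0.0405, as predicted. Next I open and retreat.

Call:
carry_out(targets=[[0,0,0,0,0,0],[0,0,0,0,0,0],[0,0,0,0,0,0],[0,0,0,0,0,0],[0,0,0,0,0,0],[0,0,0,0,0,0]], grip=85)

```text
time_s: 7.68
tcp_pos: [0.5693, 0.3151, 0.0393]
eef_rot: [-3.141, 0.0, 1.567]
wrist_force: [0.5, 0.6, -0.3]
opening: 0.0851
grip_force: 0.0
```

Call:
carry_out(targets=[[0,0,-15,0,0,0],[0,0,-40,0,0,0],[0,0,-75,0,0,0],[0,0,-110,0,0,0],[0,0,-120,0,0,0]])

```text
time_s: 8.1
tcp_pos: [0.5706, 0.3158, 0.1668]
eef_rot: [3.135, -0.003, 1.567]
wrist_force: [0.2, 0.2, 1.3]
opening: 0.0851
grip_force: 0.0
```

```bash
python3 d.py .4977,-.2525,.16,1.341; python3 - <<'E'
from h import *
from plant import arm
p=arm.read_camera("top")
cv2.imwrite("pics/top3.png",p["image"][:,:,::-1])
p=arm.read_camera("scene")
w=cloud(p);z=w[...,2]; m=hue(p["image"],"green")&(z>.08)&(z<.1); q=w[m]; print(len(q),np.median(q,0),cv2.minEnclosingCircle(q[:,:2].astype(np.float32)))
E
```

```text
t 8.1 tcp [0.5706 0.3158 0.1668] rot [ 3.135e+00 -3.000e-03  1.567e+00] open 0.0851 F [0.2 0.2 1.3]
.4977,-.2525,.16,1.341 shift mm [-568.6  -70.7    4.5] turn [ 0.0061 -0.004   0.2258]
170 [0.57217754 0.30734923 0.08690584] ((0.5698944330215454, 0.309451162815094), 0.022595969960093498)
```

Call:
carry_out(targets=[[-15,-2,0,0,0,0],[-50,-6,2,0,0,0.02],[-90,-11,4,0,0,0.04],[-130,-16,4,0,0,0.06],[-170,-21,4,0,0,0.08],[-210,-26,4,0,0,0.1],[-250,-31,4,0,0,0.12],[-290,-36,4,0,0,0.14],[-330,-41,4,0,0,0.16],[-370,-46,4,0,0,0.18]])

```text
time_s: 9.03
tcp_pos: [0.5202, -0.0568, 0.1542]
eef_rot: [-3.14, 0.0, 1.386]
wrist_force: [0.7, 0.1, 1.8]
opening: 0.0851
grip_force: 0.0
```

```bash
python3 d.py .4977,-.2525,.16,1.341
```

```text
t 9.0333 tcp [ 0.5202 -0.0568  0.1542] rot [-3.14   0.     1.386] open 0.0851 F [0.7 0.1 1.8]
.4977,-.2525,.16,1.341 shift mm [-196.5   13.9   -5.8] turn [-0.0016  0.0002  0.0448]
```

View pics/top3.png

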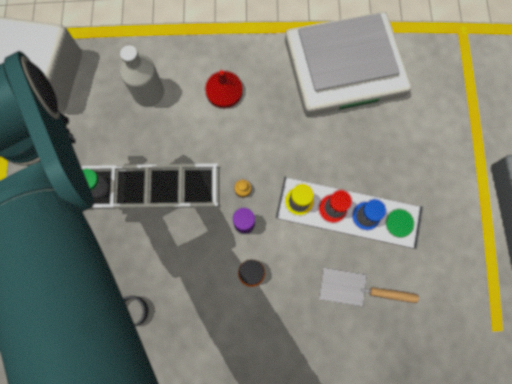

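The green sample stands in the leftmost bay (90,180), partly hidden by the arm. On to blue.

Call:
carry_out(targets=[[-40,3,-1,0,0,0.01],[-80,6,-2,0,0,0.02],[-120,9,-3,0,0,0.03],[-155,11,-4,0,0,0.04],[-180,13,-5,0,0,0.045],[-194,14,-5,0,0,0.045],[-196,14,-5,0,0,0.045],[-196,14,-5,0,0,0.045],[-196,14,-5,0,0,0.045]])

```text
time_s: 9.78
tcp_pos: [0.4996, -0.249, 0.1598]
eef_rot: [-3.141, -0.001, 1.342]
wrist_force: [0.6, 0.2, -0.7]
opening: 0.085
grip_force: 0.0
```

```bash
cat >wr.py <<'E'
import sys
from h import *
from plant import arm
p=arm.read_camera("wrist")
p["camera_from_world"]=np.linalg.inv(p["tool_from_camera"])  # cloud in tool frame
w=cloud(p); q=w[hue(p["image"],sys.argv[1])]
q=q[~np.isnan(q[:,0])]; zt=np.percentile(q[:,2],5); q=q[abs(q[:,2]-zt)<.006]
c,r=cv2.minEnclosingCircle(q[:,:2].astype(np.float32))
print(len(q),"cap top z mm",round(zt*1e3,1),"centre",np.round(np.array(c)*1e3,1),"r",round(r*1e3,1))
E
python3 d.py .4977,-.2525,.0465,1.341; python3 wr.py blue
```

```text
t 9.7833 tcp [ 0.4996 -0.249   0.1598] rot [-3.141e+00 -1.000e-03  1.342e+00] open 0.085 F [ 0.6  0.2 -0.7]
.4977,-.2525,.0465,1.341 shift mm [ -3.9  -0.9 113.3] turn [-0.0008 -0.0006  0.0013]
2967 cap top z mm 66.1 centre [-3.3 -1.4] r 21.8
```

Call:
carry_out(targets=[[-3.5,-1,15,0,0,0],[-3.5,-1,40,0,0,0],[-3.5,-1,65,0,0,0],[-3.5,-1,90,0,0,0],[-3.5,-1,107,0,0,0],[-3.5,-1,113,0,0,0],[-3.5,-1,113,0,0,0],[-3.5,-1,113,0,0,0]])

```text
time_s: 10.5
tcp_pos: [0.4984, -0.2526, 0.0482]
eef_rot: [3.141, 0.0, 1.343]
wrist_force: [0.0, 0.6, 0.6]
opening: 0.085
grip_force: 0.0
```

Call:
carry_out(targets=[[0,0,0,0,0,0],[0,0,0,0,0,0],[0,0,0,0,0,0],[0,0,0,0,0,0],[0,0,0,0,0,0],[0,0,0,0,0,0],[0,0,0,0,0,0],[0,0,0,0,0,0]], grip=20)

```text
time_s: 11.17
tcp_pos: [0.4982, -0.2533, 0.0484]
eef_rot: [3.141, 0.0, 1.342]
wrist_force: [-2.5, 1.9, 6.4]
opening: 0.0426
grip_force: 60.3
```

Call:
carry_out(targets=[[0,0,-10,0,0,0],[0,0,-30,0,0,0],[0,0,-60,0,0,0],[0,0,-90,0,0,0],[0,0,-110,0,0,0],[0,0,-115,0,0,0],[0,0,-115,0,0,0]])

```text
time_s: 11.75
tcp_pos: [0.4984, -0.2534, 0.1642]
eef_rot: [3.139, 0.001, 1.342]
wrist_force: [0.6, -0.2, -2.5]
opening: 0.0427
grip_force: 61.2
```

```bash
python3 d.py .5690,.2424,.162,1.566
```

```text
t 11.75 tcp [ 0.4984 -0.2534  0.1642] rot [3.139e+00 1.000e-03 1.342e+00] open 0.0427 F [ 0.6 -0.2 -2.5]
.5690,.2424,.162,1.566 shift mm [498.9 -43.8   1.7] turn [ 0.0026  0.0011 -0.2242]
```

Call:
carry_out(targets=[[10,-1,0,0,0,0],[30,-3,0,0,0,-0.01],[60,-5,0,0,0,-0.03],[95,-8,0,0,0,-0.05],[130,-11,0,0,0,-0.07],[165,-14,0,0,0,-0.09],[200,-18,0,0,0,-0.11],[235,-21,0,0,0,-0.13],[270,-24,0,0,0,-0.15],[305,-27,0,0,0,-0.17]])

```text
time_s: 12.58
tcp_pos: [0.5399, 0.0523, 0.1604]
eef_rot: [-3.139, 0.0, 1.513]
wrist_force: [0.6, -1.3, -2.7]
opening: 0.0427
grip_force: 61.2
```

```bash
python3 d.py .5690,.2424,.162,1.566
```

```text
t 12.5833 tcp [0.5399 0.0523 0.1604] rot [-3.139  0.     1.513] open 0.0427 F [ 0.6 -1.3 -2.7]
.5690,.2424,.162,1.566 shift mm [191.4  18.1  -1.7] turn [-0.0025  0.0001 -0.0531]
```

Call:
carry_out(targets=[[35,3,0,0,0,-0.01],[70,6,0,0,0,-0.02],[105,9,-1,0,0,-0.03],[140,13,-1,0,0,-0.04],[168,16,-1,0,0,-0.05],[185,17,-1,0,0,-0.053],[191,18,-1,0,0,-0.053],[191,18,-1,0,0,-0.053],[191,18,-1,0,0,-0.053],[191,18,-1,0,0,-0.053]])

```text
time_s: 13.42
tcp_pos: [0.5698, 0.2388, 0.1627]
eef_rot: [-3.141, 0.0, 1.564]
wrist_force: [0.2, 0.3, -2.0]
opening: 0.0431
grip_force: 61.2
```

```bash
python3 d.py .5690,.2424,.0430,1.566
```

```text
t 13.4167 tcp [0.5698 0.2388 0.1627] rot [-3.141  0.     1.564] open 0.0431 F [ 0.2  0.3 -2. ]
.5690,.2424,.0430,1.566 shift mm [  3.7  -0.7 119.7] turn [-0.0008  0.0005 -0.002 ]
```

Call:
carry_out(targets=[[3.5,-1,15,0,0,-0.002],[3.5,-1,45,0,0,-0.002],[3.5,-1,75,0,0,-0.002],[3.5,-1,97,0,0,-0.002],[3.5,-1,108,0,0,-0.002],[3.5,-1,114,0,0,-0.002],[3.5,-1,118,0,0,-0.002],[3.5,-1,119.5,0,0,-0.002],[3.5,-1,120.5,0,0,-0.002],[3.5,-1,120.5,0,0,-0.002]])

```text
time_s: 14.25
tcp_pos: [0.5696, 0.2433, 0.0438]
eef_rot: [3.14, -0.001, 1.567]
wrist_force: [0.1, 0.4, -1.8]
opening: 0.043
grip_force: 61.2
```

Call:
carry_out(targets=[[0,0,0.5,0,0,0],[0,0,1,0,0,0],[0,0,1,0,0,0]])

```text
time_s: 14.5
tcp_pos: [0.5694, 0.2433, 0.0424]
eef_rot: [3.141, -0.0, 1.567]
wrist_force: [0.5, -0.4, 1.0]
opening: 0.0431
grip_force: 61.5
```

Call:
carry_out(targets=[[0,0,0,0,0,0],[0,0,0,0,0,0],[0,0,0,0,0,0],[0,0,0,0,0,0],[0,0,0,0,0,0],[0,0,0,0,0,0]], grip=85)

```text
time_s: 15.0
tcp_pos: [0.5691, 0.2432, 0.0418]
eef_rot: [-3.142, 0.0, 1.567]
wrist_force: [-0.4, 0.3, -0.6]
opening: 0.0848
grip_force: 0.0
```

Call:
carry_out(targets=[[0,0,-15,0,0,0],[0,0,-40,0,0,0],[0,0,-75,0,0,0],[0,0,-105,0,0,0],[0,0,-118,0,0,0],[0,0,-118,0,0,0]])

```text
time_s: 15.5
tcp_pos: [0.5703, 0.2436, 0.1638]
eef_rot: [3.137, -0.002, 1.567]
wrist_force: [0.7, -1.1, -0.7]
opening: 0.0849
grip_force: 0.0
```

```bash
python3 d.py .5174,-.187,.16,1.341; python3 wr.py blue
```

```text
t 15.5 tcp [0.5703 0.2436 0.1638] rot [ 3.137e+00 -2.000e-03  1.567e+00] open 0.0849 F [ 0.7 -1.1 -0.7]
.5174,-.187,.16,1.341 shift mm [-430.8  -51.2    2.7] turn [ 0.0047 -0.0025  0.2258]
2814 cap top z mm 76.0 centre [ 0.2 -0.9] r 22.0
```

Blue is standing (cap top ≈ 0.088 m). Red is next.

Call:
carry_out(targets=[[-15,-2,0,0,0,0],[-50,-6,1,0,0,0.03],[-90,-11,2,0,0,0.05],[-130,-15,2,0,0,0.07],[-170,-20,2,0,0,0.09],[-210,-25,2,0,0,0.11],[-250,-30,2,0,0,0.13],[-290,-34,2,0,0,0.15],[-330,-39,2,0,0,0.17],[-365,-43,2,0,0,0.19]])

```text
time_s: 16.38
tcp_pos: [0.5229, -0.1242, 0.156]
eef_rot: [-3.139, 0.0, 1.375]
wrist_force: [0.5, 0.0, -1.1]
opening: 0.0852
grip_force: 0.0
```

```bash
python3 d.py .5174,-.187,.16,1.341
```

```text
t 16.3833 tcp [ 0.5229 -0.1242  0.156 ] rot [-3.139  0.     1.375] open 0.0852 F [ 0.5  0.  -1.1]
.5174,-.187,.16,1.341 shift mm [-62.7   6.8  -4. ] turn [-0.0022  0.0002  0.0342]
```

Call:
carry_out(targets=[[-25,3,-1,0,0,0.015],[-45,5,-3,0,0,0.03],[-58,7,-4,0,0,0.034],[-64,7,-4,0,0,0.034],[-64,7,-4,0,0,0.034],[-64,7,-4,0,0,0.034],[-64,7,-4,0,0,0.034]])

```text
time_s: 16.97
tcp_pos: [0.5192, -0.1848, 0.1614]
eef_rot: [-3.141, -0.0, 1.344]
wrist_force: [-0.2, 0.2, -0.1]
opening: 0.085
grip_force: 0.0
```

```bash
python3 d.py .5174,-.187,.0465,1.341; python3 wr.py red
```

```text
t 16.9667 tcp [ 0.5192 -0.1848  0.1614] rot [-3.141 -0.     1.344] open 0.085 F [-0.2  0.2 -0.1]
.5174,-.187,.0465,1.341 shift mm [ -2.5  -1.2 114.9] turn [-0.0005 -0.0003  0.0029]
2936 cap top z mm 67.8 centre [-1.8 -2. ] r 21.7
```

Call:
carry_out(targets=[[-2,-1.5,15,0,0,0.003],[-2,-1.5,40,0,0,0.003],[-2,-1.5,65,0,0,0.003],[-2,-1.5,90,0,0,0.003],[-2,-1.5,107,0,0,0.003],[-2,-1.5,115,0,0,0.003],[-2,-1.5,115,0,0,0.003],[-2,-1.5,115,0,0,0.003]])

```text
time_s: 17.68
tcp_pos: [0.5176, -0.1871, 0.0475]
eef_rot: [3.141, 0.0, 1.34]
wrist_force: [0.4, 0.2, -0.2]
opening: 0.0847
grip_force: 0.0
```

Call:
carry_out(targets=[[0,0,0,0,0,0],[0,0,0,0,0,0],[0,0,0,0,0,0],[0,0,0,0,0,0],[0,0,0,0,0,0],[0,0,0,0,0,0],[0,0,0,0,0,0],[0,0,0,0,0,0]], grip=20)

```text
time_s: 18.35
tcp_pos: [0.5177, -0.1876, 0.0479]
eef_rot: [3.14, 0.0, 1.34]
wrist_force: [-2.1, 1.4, 6.4]
opening: 0.0431
grip_force: 60.4
```

Call:
carry_out(targets=[[0,0,-10,0,0,0],[0,0,-30,0,0,0],[0,0,-60,0,0,0],[0,0,-90,0,0,0],[0,0,-110,0,0,0],[0,0,-115,0,0,0],[0,0,-115,0,0,0]])

```text
time_s: 18.93
tcp_pos: [0.5178, -0.1876, 0.1637]
eef_rot: [3.139, 0.0, 1.34]
wrist_force: [0.1, -0.5, -2.6]
opening: 0.0428
grip_force: 61.3
```

```bash
python3 d.py .5688,.1704,.162,1.566
```

```text
t 18.9333 tcp [ 0.5178 -0.1876  0.1637] rot [3.139 0.    1.34 ] open 0.0428 F [ 0.1 -0.5 -2.6]
.5688,.1704,.162,1.566 shift mm [360.2 -32.3   1.4] turn [ 0.0028  0.0008 -0.2263]
```

Red will touch the bay floor at TCP z ≈ 0.0419.

Call:
carry_out(targets=[[10,-1,0,0,0,0],[30,-3,0,0,0,-0.02],[60,-5,0,0,0,-0.04],[95,-9,0,0,0,-0.06],[130,-12,0,0,0,-0.08],[165,-15,0,0,0,-0.1],[200,-18,0,0,0,-0.13],[235,-21,0,0,0,-0.15],[270,-24,0,0,0,-0.17],[300,-27,0,0,0,-0.19]])

```text
time_s: 19.77
tcp_pos: [0.5587, 0.1135, 0.1598]
eef_rot: [-3.139, 0.0, 1.531]
wrist_force: [-0.2, -1.3, -2.4]
opening: 0.0431
grip_force: 61.3
```

```bash
python3 d.py .5688,.1704,.162,1.566
```

```text
t 19.7667 tcp [0.5587 0.1135 0.1598] rot [-3.139  0.     1.531] open 0.0431 F [-0.2 -1.3 -2.4]
.5688,.1704,.162,1.566 shift mm [57.2  7.8 -2.2] turn [-0.0026  0.0001 -0.0346]
```

Call:
carry_out(targets=[[24,3,-1,0,0,-0.015],[42,5,-1,0,0,-0.028],[53,7,-1,0,0,-0.034],[58,8,-1,0,0,-0.034],[58,8,-1,0,0,-0.034],[58,8,-1,0,0,-0.034],[58,8,-1,0,0,-0.034]])

```text
time_s: 20.35
tcp_pos: [0.5699, 0.1675, 0.1626]
eef_rot: [-3.141, 0.0, 1.563]
wrist_force: [0.2, -0.1, -2.5]
opening: 0.0429
grip_force: 61.3
```

```bash
python3 d.py .5688,.1704,.0425,1.566
```

```text
t 20.35 tcp [0.5699 0.1675 0.1626] rot [-3.141  0.     1.563] open 0.0429 F [ 0.2 -0.1 -2.5]
.5688,.1704,.0425,1.566 shift mm [  2.9  -1.1 120.1] turn [-0.0004  0.0003 -0.0033]
```

Call:
carry_out(targets=[[3,-1,15,0,0,-0.003],[3,-1,45,0,0,-0.003],[3,-1,75,0,0,-0.003],[3,-1,97,0,0,-0.003],[3,-1,108,0,0,-0.003],[3,-1,114,0,0,-0.003],[3,-1,118,0,0,-0.003],[3,-1,120,0,0,-0.003],[3,-1,121,0,0,-0.003],[3,-1,121,0,0,-0.003]])

```text
time_s: 21.18
tcp_pos: [0.5695, 0.1715, 0.0427]
eef_rot: [3.14, -0.0, 1.567]
wrist_force: [0.5, 0.1, -2.4]
opening: 0.0426
grip_force: 61.3
```

Call:
carry_out(targets=[[0,0,0.5,0,0,0],[0,0,1,0,0,0],[0,0,1,0,0,0]])

```text
time_s: 21.43
tcp_pos: [0.5695, 0.1716, 0.0419]
eef_rot: [3.14, -0.0, 1.567]
wrist_force: [-1.9, -1.0, 4.9]
opening: 0.0427
grip_force: 61.9
```

Call:
carry_out(targets=[[0,0,0,0,0,0],[0,0,0,0,0,0],[0,0,0,0,0,0],[0,0,0,0,0,0],[0,0,0,0,0,0],[0,0,0,0,0,0]], grip=85)

```text
time_s: 21.93
tcp_pos: [0.5691, 0.1714, 0.0408]
eef_rot: [-3.142, 0.0, 1.567]
wrist_force: [0.4, 0.8, 0.8]
opening: 0.0849
grip_force: 0.0
```

Call:
carry_out(targets=[[0,0,-15,0,0,0],[0,0,-40,0,0,0],[0,0,-75,0,0,0],[0,0,-105,0,0,0],[0,0,-118,0,0,0],[0,0,-118,0,0,0]])

```text
time_s: 22.43
tcp_pos: [0.5703, 0.1717, 0.1627]
eef_rot: [3.137, -0.001, 1.567]
wrist_force: [0.1, -0.1, 0.0]
opening: 0.085
grip_force: 0.0
```

```bash
python3 d.py .5301,-.1134,.16,1.341; python3 wr.py red
```

```text
t 22.4333 tcp [0.5703 0.1717 0.1627] rot [ 3.137e+00 -1.000e-03  1.567e+00] open 0.085 F [ 0.1 -0.1  0. ]
.5301,-.1134,.16,1.341 shift mm [-285.3  -39.1    2.1] turn [ 0.0049 -0.0019  0.2258]
2858 cap top z mm 75.2 centre [-55.2  96.9] r 134.1
```

Call:
carry_out(targets=[[-15,-2,0,0,0,0.01],[-50,-7,1,0,0,0.04],[-90,-12,1,0,0,0.07],[-130,-18,1,0,0,0.1],[-170,-23,1,0,0,0.13],[-210,-29,1,0,0,0.16],[-245,-34,1,0,0,0.19],[-270,-37,1,0,0,0.22],[-283,-39,1,0,0,0.226],[-287,-39,1,0,0,0.226]])

```text
time_s: 23.32
tcp_pos: [0.5278, -0.1174, 0.1563]
eef_rot: [-3.139, 0.0, 1.338]
wrist_force: [0.3, -0.3, 0.4]
opening: 0.0848
grip_force: 0.0
```

Call:
carry_out(targets=[[0,0,0,0,0,0],[0,0,0,0,0,0]])

```text
time_s: 23.48
tcp_pos: [0.5288, -0.1147, 0.1571]
eef_rot: [-3.141, -0.0, 1.341]
wrist_force: [-0.0, -0.1, 0.0]
opening: 0.0849
grip_force: 0.0
```

```bash
python3 d.py .5301,-.1134,.0465,1.341; python3 wr.py yellow
```

```text
t 23.4833 tcp [ 0.5288 -0.1147  0.1571] rot [-3.141 -0.     1.341] open 0.0849 F [-0.  -0.1  0. ]
.5301,-.1134,.0465,1.341 shift mm [  1.5   1.  110.6] turn [-0.001  -0.0003  0.0005]
3095 cap top z mm 63.4 centre [2.9 0.9] r 22.0
```

Call:
carry_out(targets=[[2,1,15,0,0,0],[2,1,40,0,0,0],[2,1,65,0,0,0],[2,1,90,0,0,0],[2,1,105,0,0,0],[2,1,111,0,0,0],[2,1,111,0,0,0],[2,1,111,0,0,0]])

```text
time_s: 24.2
tcp_pos: [0.5308, -0.1131, 0.0476]
eef_rot: [3.141, -0.0, 1.342]
wrist_force: [0.2, -0.4, 0.6]
opening: 0.085
grip_force: 0.0
```

Call:
carry_out(targets=[[0,0,0,0,0,0],[0,0,0,0,0,0],[0,0,0,0,0,0],[0,0,0,0,0,0],[0,0,0,0,0,0],[0,0,0,0,0,0],[0,0,0,0,0,0],[0,0,0,0,0,0]], grip=20)

```text
time_s: 24.87
tcp_pos: [0.5307, -0.1138, 0.0478]
eef_rot: [3.141, -0.0, 1.341]
wrist_force: [-2.8, 1.8, 6.3]
opening: 0.0429
grip_force: 60.2
```

Call:
carry_out(targets=[[0,0,-10,0,0,0],[0,0,-30,0,0,0],[0,0,-60,0,0,0],[0,0,-90,0,0,0],[0,0,-110,0,0,0],[0,0,-115,0,0,0],[0,0,-115,0,0,0]])

```text
time_s: 25.45
tcp_pos: [0.5308, -0.1139, 0.1634]
eef_rot: [3.139, 0.0, 1.341]
wrist_force: [0.8, 0.7, -3.0]
opening: 0.043
grip_force: 61.4
```

```bash
python3 d.py .5685,.0984,.162,1.566
```

```text
t 25.45 tcp [ 0.5308 -0.1139  0.1634] rot [3.139 0.    1.341] open 0.043 F [ 0.8  0.7 -3. ]
.5685,.0984,.162,1.566 shift mm [215.2 -11.7   1.4] turn [ 0.0026  0.0004 -0.2252]
```

Call:
carry_out(targets=[[10,-1,0,0,0,-0.01],[30,-2,0,0,0,-0.03],[60,-3,0,0,0,-0.06],[93,-5,0,0,0,-0.1],[126,-7,0,0,0,-0.13],[157,-9,0,0,0,-0.16],[183,-10,0,0,0,-0.19],[203,-11,0,0,0,-0.215],[213,-12,0,0,0,-0.225],[216,-12,0,0,0,-0.225]])

```text
time_s: 26.28
tcp_pos: [0.5673, 0.101, 0.16]
eef_rot: [-3.139, 0.0, 1.568]
wrist_force: [-0.6, 0.4, -2.9]
opening: 0.0426
grip_force: 61.4
```

Call:
carry_out(targets=[[0,0,0,0,0,0],[0,0,0,0,0,0]])

```text
time_s: 26.45
tcp_pos: [0.5676, 0.0987, 0.1611]
eef_rot: [-3.141, 0.0, 1.565]
wrist_force: [-0.3, 0.2, -1.9]
opening: 0.0425
grip_force: 61.4
```

```bash
python3 d.py .5685,.0984,.0425,1.566
```

```text
t 26.45 tcp [0.5676 0.0987 0.1611] rot [-3.141  0.     1.565] open 0.0425 F [-0.3  0.2 -1.9]
.5685,.0984,.0425,1.566 shift mm [ -0.3   1.  118.6] turn [-0.001   0.0004 -0.001 ]
```

Call:
carry_out(targets=[[0,1,15,0,0,0],[0,1,45,0,0,0],[0,1,75,0,0,0],[0,1,97,0,0,0],[0,1,108,0,0,0],[0,1,113,0,0,0],[0,1,117,0,0,0],[0,1,119,0,0,0],[0,1,120,0,0,0],[0,1,120,0,0,0]])

```text
time_s: 27.28
tcp_pos: [0.5694, 0.0994, 0.0428]
eef_rot: [3.14, -0.0, 1.566]
wrist_force: [0.8, -0.2, -1.9]
opening: 0.0429
grip_force: 61.4
```

Call:
carry_out(targets=[[0,0,0.5,0,0,0],[0,0,1,0,0,0],[0,0,1,0,0,0]])

```text
time_s: 27.53
tcp_pos: [0.5694, 0.0995, 0.0418]
eef_rot: [3.14, -0.0, 1.566]
wrist_force: [-2.6, -0.1, 4.7]
opening: 0.043
grip_force: 62.0
```

Call:
carry_out(targets=[[0,0,0,0,0,0],[0,0,0,0,0,0],[0,0,0,0,0,0],[0,0,0,0,0,0],[0,0,0,0,0,0],[0,0,0,0,0,0]], grip=85)

```text
time_s: 28.03
tcp_pos: [0.5689, 0.0994, 0.0408]
eef_rot: [-3.142, -0.0, 1.566]
wrist_force: [-0.7, -0.0, 0.1]
opening: 0.0846
grip_force: 0.0
```

Call:
carry_out(targets=[[0,0,-15,0,0,0],[0,0,-40,0,0,0],[0,0,-75,0,0,0],[0,0,-110,0,0,0],[0,0,-145,0,0,0],[0,0,-150,0,0,0]])

```text
time_s: 28.53
tcp_pos: [0.5705, 0.0996, 0.1977]
eef_rot: [3.134, -0.001, 1.566]
wrist_force: [0.1, 0.5, 1.2]
opening: 0.085
grip_force: 0.0
```

Call:
carry_out(targets=[[-30,0,0,0,0,0],[-70,0,0,0,0,0],[-110,0,0,0,0,0],[-150,0,0,0,0,0],[-190,0,0,0,0,0],[-230,0,0,0,0,0],[-260,0,0,0,0,0],[-280,0,0,0,0,0],[-280,0,0,0,0,0],[-280,0,0,0,0,0]])

```text
time_s: 29.37
tcp_pos: [0.5673, -0.1815, 0.1904]
eef_rot: [-3.141, -0.0, 1.564]
wrist_force: [-0.3, 0.1, -0.1]
opening: 0.0848
grip_force: 0.0
```

```bash
python3 - <<'E'
from h import *
from plant import arm
for n in("top","scene"):
    p=arm.read_camera(n); cv2.imwrite(f"pics/{n}4.png",p["image"][:,:,::-1])
    w=cloud(p);z=w[...,2]
    for c in("green","blue","red","yellow"):
        q=w[hue(p["image"],c)&(z>.08)&(z<.1)]
        if len(q): print(n,c,len(q),np.round(np.median(q[:,2]),4),cv2.minEnclosingCircle(q[:,:2].astype(np.float32)))
E
python3 d.py
```

```text
top green 345 0.0872 ((0.5696955919265747, 0.31317102909088135), 0.02178201638162136)
top blue 382 0.0873 ((0.5688331723213196, 0.24327591061592102), 0.022516535595059395)
top red 416 0.0873 ((0.6694739460945129, 0.10910387337207794), 0.1398209184408188)
top yellow 393 0.0874 ((0.7219439744949341, 0.2290770262479782), 0.22189775109291077)
scene green 177 0.087 ((0.5718717575073242, 0.3099571466445923), 0.021471193060278893)
scene blue 214 0.0866 ((0.665713906288147, 0.69636070728302), 0.48685958981513977)
scene red 284 0.0878 ((0.6724119186401367, 0.10755039751529694), 0.13861708343029022)
scene yellow 272 0.0874 ((0.6513700485229492, 0.2434047907590866), 0.1879013329744339)
t 29.4667 tcp [ 0.5675 -0.1801  0.1907] rot [-3.142 -0.     1.566] open 0.0854 F [1.2 0.9 0. ]
```

View pics/top4.png

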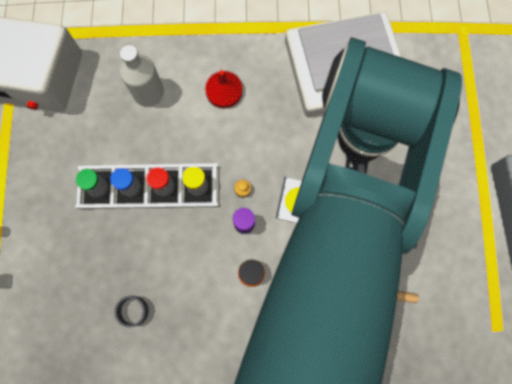

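The rack now holds green (87,179), blue (122,179), red (158,178) and yellow (194,177), left to right. All four stand upright with tops at 88 mm, and the arm is clear of them.

```bash
python3 -c "
from plant import arm
print(arm.job_done())"
```

```text
the job is handed in; nothing more can be done
None
```

The four samples stand upright in the rack in reverse order (left to right: green, blue, red, yellow), and I handed the job in at about 29.5 s of the 102 s limit; no verdict was returned.

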